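# Take the spindle with its roll out of the tape dispenser

### The arm

A 6-joint arm with a two-finger parallel gripper is mounted at the origin on the work surface; the furniture and walls round the work are solid. World frame = base frame: x ahead of the robot, y to its left, z up, the work surface at z = 0. Lengths are in mm, angles in rad, forces in N, time in s.
With the tool pointing down it reaches from about 350 to 775 mm from the base axis. Payload 7.3 kg.
Tool frame: the origin (TCP) lies between the finger pads, 19 mm behind the fingertips; this is the grasp point; z points along the fingers, y is the line along which they close (so a half turn about z gives the same grasp; the last joint's range is limited). The gripper opens to 92 mm and grips with 3 to 60 N. Pads are 19 mm wide; open, the fingers measure 130 mm over their backs; the gripper's body (75 mm by 190 mm) begins 47 mm behind the grasp point.
Start: joints at [1.128, 0.342, 1.524, -0, 1.275, -0.146], TCP at [153.527, 502.068, 245.541] pointing down, gripper open.
Joint ranges: [-2.53, 2.53], [-0.77, 2.02], [0.04, 2.7], [-1, 4.14], [0.28, 2.66], [-3.11, 3.11]. Speed limits (rad/s): [2.57, 2.57, 3.14, 3.14, 3.14, 3.14].

### API

Orientations are given as [roll, pitch, yaw] about the fixed x, y, z axes, in that order (R = Rz(yaw) Ry(pitch) Rx(roll)).
In Python, from plant import readout, viewer, order gives the robot as it stands.
- The arm moves only by the shell command python3 -m creep 'ROWS'. ROWS is text: rows parted by semicolons, each of 7 numbers parted by spaces: the shift along the world's x, y, z in m, then the turn, a rotation vector about the world's x, y, z in rad, then the opening in per cent of the stroke, from 0 (shut) to 100 (fully open). A call has 1 to 8 rows; each row shifts and turns the commanded pose from where the row before left it; what a row does not reach is not made up. A row lasts 1/12 s, in which the tool goes at most 41.7 mm and 7.16 degrees, less where a joint would pass 70% of its speed; a pose out of reach is approached as far as the arm can. A call is refused whole if a number of a shift passes 0.0417 or a number of a turn 0.125, either way. A call with a gripper value outside its range is refused whole. The fingers move at their own pace and stop on an object; the grip force is fixed at half the most. Time passes only in rows, so rows that do not move let the fingers close. It gives the time, the measured TCP pose, the force, the opening and the grip force at its end, in the units of the state.
- readout.get_obs(): the state, without advancing time (a new reading comes with each control period).
- viewer.capture(name): name is "scene" or "top" or "wrist"; returns the picture (480x640x3 uint8, red, green, blue); there is no depth.
- viewer.camera_info(name): a dict with "fx", "fy", "cx", "cy" (pixels), "origin" and "rotation" of the camera in the world. Camera axes: x right, y up, looking along -z (the intrinsics and any distortion apply to the point x, -y, -z); pixel columns grow to the right and rows downward; lengths in mm; the calibration is good to about 2 mm. A picture is of the moment at which its call begins: read the wrist's pose just before it. camera_info takes no time and is no camera call; for the wrist camera it gives the pose at the moment of the call.
- order.close_job(): hands the job in; it is judged then, once.
The state is a dict: "time": time; "joint_positions": joint angles; "dq": joint speeds; "tau": joint torques, N m; "tool_pos": TCP position; "tcp_rot": TCP orientation; "contact_force": force on the tool from outside, world axes, zero at the start; "moment": the same for the moment, N m; "grip_width": finger opening in mm; "finger_force": force on a finger pad.
Only numpy, scipy, OpenCV 4.12 (cv2) and the standard library are available. Lean on these libraries where they do the work, as an engineer would, in place of code of your own. Each camera call takes 0.05 s, during which the arm holds its last target. There are 200 camera calls.

### The job

The roll of label tape in the dispenser under the riser has to come out so that it can be changed. Flip the dispenser's cam lever fully open towards you and down, while the spindle stays in its seat; then take hold of the roll, draw the spindle forward and lower it out of the two slots, and set it down gently, roll and all, in the steel tray. Leave the lever open, and do not disturb the spare roll and the timer on the bench.

Things in the scene. Friction and masses are not known exactly. Their poses are not given: they have to be found in the camera images.
- riser: Fixed grey bench riser, 280 mm wide (y), 81 deep, with a tape dispenser under its front edge: two steel cheek plates (5 mm thick, inner faces at y = +-55 mm) hang from the board. Origin on the bench under the middle of the seated spindle; x to its back, y along the spindle to the left, z up. A tear-off blade joins the cheeks at x = 25 to 43 mm, 40 mm below the seat.
- board_edge (a point): Middle of the lower front edge of the riser's board, 6 mm in front of the seat and 70 mm above it. Board 16 mm thick, guard rail 28 mm above its top, small ware on it. The overhang bars a vertical gripper from the roll: come from the front with the tool leaning back about 35 degrees (wrist nearer the front than the fingertips).
- seat (a point): Middle of the spindle's seat, on its axis, 150 mm above the bench; axes as the riser's. Both cheeks have the same hooked slot: from the seat forward (-x) for 23 mm, its floor rising 2 mm, so that the spindle stays in by itself, then straight down. Free path of the axis as (x, height over the seat) in mm: (0, 0), (0, +5), (-23, +5), (-23, -40). The cheeks reach 46 mm in front of and below the seat.
- slot_mouth (a point): Middle of the slots' open lower ends, 23 mm in front of the seat and 30 mm below it. The slots are 18 mm wide here (the rod is 10), between the front prongs and the jaws under the seat. The rod is out once its axis is 42 mm below the seat. In front of the prongs and below them all is free.
- cam_lever (a joint): Hinge of the lever on the left (+y) cheek, rad. 0: closed, the arm leans forward, 35 degrees from upright, and its eccentric disc bars the left end of the spindle in the seat. Grows as the paddle swings forward (riser's -x) and down about lever_pivot; 1.92: fully open, at the stop, pointing forward and down. From 1.5 on the spindle is free. Stiff (about 2 N at the paddle); stays where it is left.
- lever_pivot (a point): Point on the lever's hinge axis (which runs along the riser's y), level with the paddle's middle: 16.8 mm in front of the seat, 16.8 mm above it, at y = +91.5 mm.
- lever_paddle (a point): Middle of the lever's black paddle, 62 mm from the pivot; 16 mm wide along the riser's y, 11 mm thick, 36 mm long along the lever. It can be pinched across its 16 mm (it then turns between the pads), with 24 mm free between it and the cheek, or be pushed.
- spindle: Loose steel spindle with a roll of label tape tight on its hub, 0.15 to 0.3 kg. Origin in the middle of both; y along the spindle. Rod 10 mm thick, 146 long; roll 75 mm across, 19 wide (flat sides at y = +-9.5 mm); collars 18 mm across at y = +-46 to 52 mm, just inside the cheeks. Pinch the roll across its 19 mm, fingertips short of the rod (TCP about 29 mm from the axis).
- tray: Fixed open steel tray, 140 (its x) by 200 (its y) mm, walls 22 mm high and 3 thick, floor 3 mm above the bench; origin at the centre of its underside. The roll stands in it on its rim (axis then about 41 mm above the bench), or leans; the rod passes over the walls. Left of the robot's own base stands a big grey block warmer, 147 mm high: keep the arm clear of it.
- spare_roll: Bystander: another roll of tape, 75 mm across, lying flat on the bench, 19 mm high; origin under its centre.
- timer: Bystander: small white lab timer, 66x70x30 mm, loose on the bench; origin under its centre.

How it is judged (in metres and radians):
On the way, in this order (a step that is already met when the one before it is completed fails the run):
1. the cam lever is flipped open (past 1.5 rad) with the spindle still in its seat (within 12 mm) (value of joint cam_lever above 1.5 rad and distance between spindle and seat below 0.012 m), for 0.1 s.
2. the spindle, held by the fingers, has come down out of the slots (more than 42 mm below the seat) (z of spindle in the frame of seat below -0.042 m and contact force between the fingers and spindle above 0.5 N), for 0.1 s.
At the end, for the whole second after the job is handed in: The spindle with its roll rests in the tray: its middle within 60 mm (tray's x) and 90 mm (tray's y) of the tray's centre and less than 50 mm above the tray's underside, slower than 30 mm/s, released; the cam lever is still open, past 1.5 rad (x of spindle in the frame of tray between -0.06 and 0.06 m and y of spindle in the frame of tray between -0.09 and 0.09 m and z of spindle in the frame of tray below 0.05 m and linear speed of spindle below 0.03 m/s and value of joint cam_lever above 1.5 rad); the robot touches nothing.
It fails at once if the spindle falls freely faster than 0.8 m/s (dropped from more than about 3 cm) (linear speed of spindle above 0.8 m/s and contact force between the fingers and spindle below 0.1 N).
It fails at once if the spare roll or the timer is moved by more than 20 mm (distance of any of spare_roll, timer from where it was at the start of the episode above 0.02 m).
It also fails if it takes over 48 s, if anything falls off the work surface, if the arm or the gripper's body presses on something with over 40 N, if the wrist force passes 120 N, or if a joint passes its speed limit or range.

## Working session

There is one attempt and no reset: what is moved stays moved. The work goes in short steps, Python scripts to look and compute and a shell command to move; the robot and the scene stay as the last step left them, time stands still between calls to the robot, and variables do not carry over. Pictures are saved under pics/ and viewed, at most 10 in all, crops included, and the job is handed in when it is done.

```bash
ls; mkdir -p pics
python3 - <<'E'
from plant import readout, viewer
import cv2, numpy as np, json
print(readout.get_obs())
for n in ["scene","top","wrist"]:
    i=viewer.camera_info(n); print(n,i)
    cv2.imwrite(f"pics/{n}0.png",viewer.capture(n)[:,:,::-1])
E
```

```text
pics
{'time': 0.0, 'joint_positions': array([ 1.12796996e+00,  3.42727280e-01,  1.52504780e+00, -1.57115399e-05,
        1.27536738e+00, -1.46002585e-01]), 'dq': array([ 1.59999344e-03,  5.34495802e-05, -1.74845013e-04, -1.19685743e-04,
        5.96640616e-04, -2.42078679e-04]), 'tau': array([-1.63308538e-03, -4.31245422e+01, -2.44217527e+01,  7.16282590e-02,
        5.59974031e-02, -1.33285494e-04]), 'tool_pos': array([153.37235627, 501.69603443, 244.83182315]), 'tcp_rot': array([-3.14005715e+00, -2.10608476e-04,  2.84477330e+00]), 'contact_force': array([-0.03462969, -0.05702395,  0.24027952]), 'moment': array([-0.02160963, -0.01225527,  0.03191201]), 'finger_force': 0.0, 'grip_width': 91.91563947938587}
scene {'fx': 457.741438797437, 'fy': 457.741438797437, 'cx': 327.08593719594506, 'cy': 242.9296755121956, 'origin': array([ 109.48592098, -341.22275105,  656.86492996]), 'rotation': array([ 0.906739  ,  0.00501022, -0.57941655])}
top {'fx': 435.5886358765796, 'fy': 435.5886358765796, 'cx': 316.00893580775386, 'cy': 244.00673826017805, 'origin': array([ 381.94458931,  219.70728795, 1011.82255021]), 'rotation': array([ 0.1245792 , -0.00804609, -1.57262242])}
wrist {'fx': 338.0498634892293, 'fy': 338.0498634892293, 'cx': 323.0587902017923, 'cy': 242.94991249109682, 'origin': array([ 80.50252955, 523.80611381, 383.37346555]), 'rotation': array([-0.28858353,  0.00134062,  1.27434657])}
```

View pics/scene0.png

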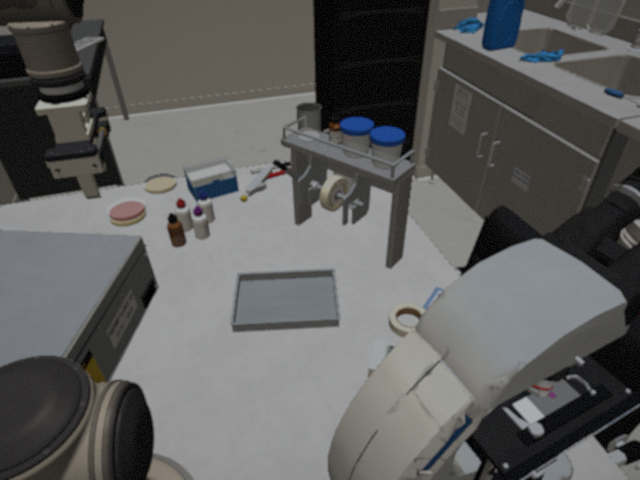

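View pics/top0.png

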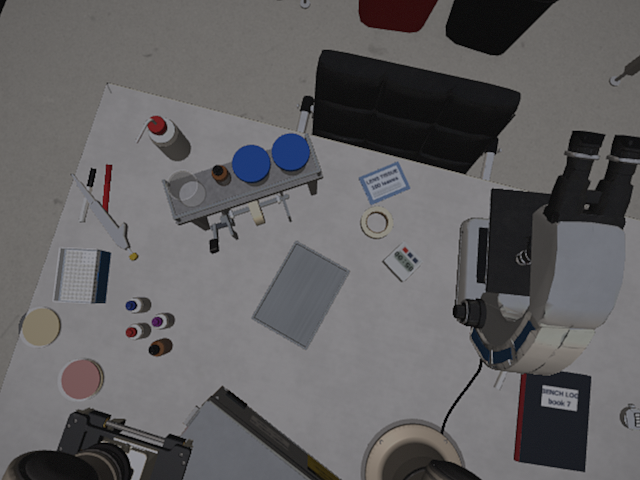

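The scene view shows the roll at about (335,193) under the riser and the tray at (287,300). In the top view the roll's front peeks out at (257,212), the black paddle is at (214,244), the tray is at (301,295), the spare roll at (376,222) and the timer at (402,262).

```bash
cat > h.py <<'E'
import numpy as np, cv2
from scipy.spatial.transform import Rotation as R
from plant import readout, viewer
def cam(n): 
    i=viewer.camera_info(n); return i, R.from_euler('xyz',i['rotation']).as_matrix()
def ray(c,u,v):
    i,M=c; d=M@np.array([(u-i['cx'])/i['fx'],-(v-i['cy'])/i['fy'],-1]); return np.array(i['origin']),d/np.linalg.norm(d)
def onz(c,u,v,z):
    o,d=ray(c,u,v); return o+d*(z-o[2])/d[2]
def proj(c,p):
    i,M=c; q=M.T@(np.asarray(p,float)-i['origin']); return np.array([i['cx']+i['fx']*q[0]/-q[2], i['cy']-i['fy']*q[1]/-q[2]])
def tri(c1,p1,c2,p2):
    o1,d1=ray(c1,*p1);o2,d2=ray(c2,*p2)
    t=np.linalg.lstsq(np.c_[d1,-d2],o2-o1,rcond=None)[0]
    a=o1+d1*t[0];b=o2+d2*t[1]; return (a+b)/2,np.linalg.norm(a-b)
E
python3 - <<'E'
from h import *
s=cv2.imread('pics/scene0.png');t=cv2.imread('pics/top0.png')
C=np.zeros((540,800,3),np.uint8)
C[:,:435]=cv2.resize(s[90:270,275:420],None,fx=3,fy=3,interpolation=cv2.INTER_CUBIC)
C[:270,440:790]=cv2.resize(t[125:260,155:330],None,fx=2,fy=2,interpolation=cv2.INTER_CUBIC)
C[275:275+264,440:440+352]=cv2.resize(s[150:238,292:380+29],None,fx=3,fy=3)[:264,:352]
cv2.imwrite('pics/c1.png',np.clip(C*1.5,0,255).astype(np.uint8))
T=cam('top')
# tray
for n,img in (('top',t),):
    hsv=cv2.cvtColor(img,cv2.COLOR_BGR2HSV); print(hsv[295,301],hsv[350,250],hsv[222,362])
print('tray c z=22',onz(T,301,295,15),'edge L',onz(T,178,222,236),'edge R',onz(T,322,180,236))
for p in [(296,242),(349,269),(306,347),(253,318)]: print(onz(T,*p,22).round())
print('paddle',onz(T,214,244,200),'roll',onz(T,257,212,180))
print('timer',onz(T,402,262,15),'spare',onz(T,376,222,10))
E
```

```text
Traceback (most recent call last):
ValueError: could not broadcast input array from shape (264,351,3) into shape (264,352,3)
```

Run:
```python
from h import *
s=cv2.imread('pics/scene0.png');t=cv2.imread('pics/top0.png')
C=np.zeros((540,800,3),np.uint8)
C[:,:435]=cv2.resize(s[90:270,275:420],None,fx=3,fy=3,interpolation=cv2.INTER_CUBIC)
C[:270,440:790]=cv2.resize(t[125:260,155:330],None,fx=2,fy=2,interpolation=cv2.INTER_CUBIC)
C[275:275+260,440:800]=cv2.resize(s[160:225,295:385],None,fx=4,fy=4,interpolation=cv2.INTER_CUBIC)
cv2.imwrite('pics/c1.png',np.clip(C*1.5,0,255).astype(np.uint8))
T=cam('top')
print('tray c z=22',onz(T,301,295,15),'edge L',onz(T,178,222,236),'edge R',onz(T,322,180,236))
for p in [(296,242),(349,269),(306,347),(253,318)]: print(onz(T,*p,22).round())
print('paddle',onz(T,214,244,200),'roll',onz(T,257,212,180))
print('timer',onz(T,402,262,15),'spare',onz(T,376,222,10))
```

```text
tray c z=22 [390.00704606 245.78004922  15.        ] edge L [519.25623009 461.89111172 236.        ] edge R [597.05887058 202.11444607 236.        ]
[511. 257.  22.]
[449. 137.  22.]
[275. 234.  22.]
[339. 353.  22.]
paddle [483.76773519 404.24181075 200.        ] roll [548.78582303 327.21155353 180.        ]
timer [464.92699787  13.90462039  15.        ] spare [559.06974557  71.21799419  10.        ]
```

View pics/c1.png

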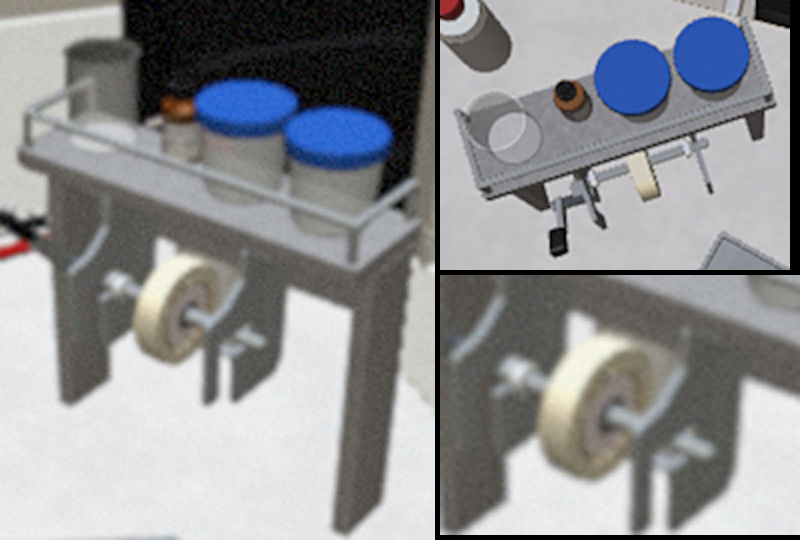

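The crop shows the lever with its black paddle at top-view (214,245), the rod's right end near scene (362,202) / top (290,196), the left collar at scene (314,184) and the roll's hub at scene (339,194). The tray corners check out at 135 x 199 mm.

Run:
```python
from h import *
T=cam('top');S=cam('scene')
print('rod R',tri(S,(362,202.5),T,(290,195.5)))
print('hub via z=150',onz(S,338.75,194.25,150),'colL',onz(S,314.3,184.3,150),'rodR',onz(S,362,202.5,150))
print('top rodR z150',onz(T,290,195.5,150), 'roll top', onz(T,257,212,165), 'paddle',onz(T,214,245.5,210))
print('scene board corners z=236 R',onz(S,275+355/3,90+265/3,236),'L',onz(S,275+22/3,90+155/3,236))
print('leg foot',onz(S,275+345/3,90+530/3,0))
# which pose: riser frame guess
for yaw in (16,18.5,21):
    y=np.deg2rad(yaw);M=np.array([[np.cos(y),-np.sin(y)],[np.sin(y),np.cos(y)]])
    rr=onz(T,290,195.5,150)[:2]
    seat=rr-M@[0,-73]; th=np.deg2rad(35)
    P=lambda x,yy,z: np.r_[seat+M@[x,yy],150+z]
    for nm,p in dict(paddle=P(-16.8-62*np.sin(th),91.5,16.8+62*np.cos(th)),colL=P(0,49,0),rodR=P(0,-73,0),hub=P(0,-9.5,0),edgeL=P(-6,140,86),edgeR=P(-6,-140,86)).items():
        print(yaw,seat.round(),nm,proj(T,p).round(1),proj(S,p).round(1))
```

```text
rod R (array([586.57589624, 264.7378642 , 157.65687218]), np.float64(0.6798810724426567))
hub via z=150 [572.0776688  326.09681425 150.        ] colL [551.00671734 388.35845446 150.        ] rodR [593.54670863 274.13735496 150.        ]
top rodR z150 [588.71218262 264.9675923  150.        ] roll top [551.79441964 329.15014486 165.        ] paddle [479.71536866 401.89256109 210.        ]
scene board corners z=236 R [606.79137315 202.74986748 236.        ] L [511.82814915 447.69081488 236.        ]
leg foot [634.6494109  216.72225058   0.        ]
16 [569. 335.] paddle [209.6 237.8] [284.1 159.4]
16 [569. 335.] colL [231.5 211.9] [317.4 185. ]
16 [569. 335.] rodR [290.  195.5] [362.8 205.3]
16 [569. 335.] hub [259.6 204. ] [338.4 194.4]
16 [569. 335.] edgeL [174.7 219.3] [282.8 136.7]
16 [569. 335.] edgeR [323.7 177.7] [392.4 180.1]
18.5 [566. 334.] paddle [211.8 241.1] [282.4 161. ]
18.5 [566. 334.] colL [232.2 214.4] [315.8 186. ]
18.5 [566. 334.] rodR [290.  195.5] [362.8 205.3]
18.5 [566. 334.] hub [260.  205.3] [337.6 194.9]
18.5 [566. 334.] edgeL [176.2 224.1] [279.9 138.2]
18.5 [566. 334.] edgeR [323.4 176.2] [393.4 179.5]
21 [563. 333.] paddle [214.2 244.4] [280.9 162.7]
21 [563. 333.] colL [233.1 216.8] [314.3 187. ]
21 [563. 333.] rodR [290.  195.5] [362.8 205.3]
21 [563. 333.] hub [260.5 206.6] [336.8 195.5]
21 [563. 333.] edgeL [177.9 228.8] [277.  139.8]
21 [563. 333.] edgeR [323.  174.7] [394.4 178.9]
```

```bash
python3 -m creep '0.0315 -0.02 0 0 0 0.0775 100;0.0315 -0.02 0 0 0 0.0775 100;0.0315 -0.02 0 0 0 0.0775 100;0.0315 -0.02 0 0 0 0.0775 100;0.0315 -0.02 0 0 0 0.0775 100;0.0315 -0.02 0 0 0 0.0775 100;0.0315 -0.02 0 0 0 0.0775 100;0.0315 -0.02 0 0 0 0.0775 100' && python3 -m creep '0 0 0 0.033 -0.0943 0 40;0 0 0 0.033 -0.0943 0 40;0 0 0 0.033 -0.0943 0 40;0 0 0 0.033 -0.0943 0 40;0 0 0 0.033 -0.0943 0 40;0 0 0 0.033 -0.0943 0 40;0 0 0 0.033 -0.0943 0 40;0 0 0 0 0 0 40'
python3 - <<'E'
from h import *
o=readout.get_obs();c=cam('wrist');im=viewer.capture('wrist')[:,:,::-1]
cv2.imwrite('pics/w1.png',im)
print({k:np.round(o[k],3) for k in('time','joint_positions','tool_pos','tcp_rot','contact_force')})
M=R.from_euler('xyz',o['tcp_rot']).as_matrix();print(M.round(3));print(c[0]['origin'],(M.T@c[1]).round(3),M.T@(c[0]['origin']-o['tool_pos']))
np.savez('w1.npz',o=c[0]['origin'],M=c[1])
y=np.deg2rad(19.5)
for n,p in dict(paddle=(-52.4,91.5,67.6),pivot=(-16.8,91.5,16.8),seat=(0,0,0),eL=(-6,140,86),eR=(-6,-140,86)).items():
    w=np.array([566,333,150])+R.from_euler('z',y).as_matrix()@p; print(n,w.round(),proj(c,w).round())
E
```

```text
time: 0.82
tool_pos: [406.7, 340.7, 245.4]
tcp_rot: [3.142, -0.0, -2.815]
contact_force: [-0.2, 1.1, -0.2]
grip_width: 91.4
finger_force: 0.0
time: 1.48
tool_pos: [404.5, 339.3, 243.7]
tcp_rot: [3.139, 0.672, -2.821]
contact_force: [-0.4, -1.7, -0.8]
grip_width: 43.0
finger_force: 0.0
{'time': np.float64(1.483), 'joint_positions': array([ 0.674,  0.121,  2.031, -0.569,  0.406, -0.758]), 'tool_pos': array([404.507, 339.345, 243.712]), 'tcp_rot': array([ 3.139,  0.672, -2.821]), 'contact_force': array([-0.352, -1.742, -0.805])}
[[-0.743 -0.317  0.59 ]
 [-0.247  0.949  0.199]
 [-0.622  0.002 -0.783]]
[265.9034293  292.03048    303.94950424] [[ 0.     0.959  0.285]
 [ 1.    -0.    -0.   ]
 [-0.     0.285 -0.959]] [  77.13685872   -0.85985462 -138.30127721]
paddle [486. 402. 218.] [369. 336.]
pivot [520. 414. 167.] [361. 295.]
seat [566. 333. 150.] [265. 288.]
eL [514. 463. 236.] [425. 377.]
eR [607. 199. 236.] [ 86. 380.]
```

View pics/w1.png

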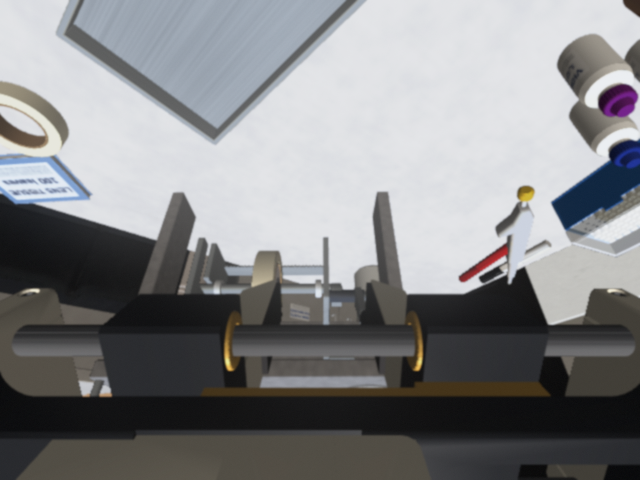

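The wrist view is upside-down (up means towards the robot). The roll shows at (268,262), matching the prediction for my seat estimate in column, and the left cheek at (325,265). The paddle is hidden behind the gripper, so I go to the pre-grasp point and look between the fingers.

```bash
python3 -m creep '0.014 0.0163 0.009 0 0 0 40;0.014 0.0163 0.009 0 0 0 40;0.014 0.0163 0.009 0 0 0 40;0 0 0 0 0 0 40;0 0 0 0 0 0 40'
python3 - <<'E'
from h import *
o=readout.get_obs();c=cam('wrist');im=viewer.capture('wrist')[:,:,::-1];s=viewer.capture('scene')[:,:,::-1];t=viewer.capture('top')[:,:,::-1]
cv2.imwrite('pics/w2.png',im);cv2.imwrite('pics/s2.png',s);cv2.imwrite('pics/t2.png',t)
np.savez('w2.npz',o=c[0]['origin'],M=c[1])
C=np.zeros((600,800,3),np.uint8)
C[:360,:800]=cv2.resize(im[170:350,180:580],None,fx=2,fy=2)
C[360:600,:400]=cv2.resize(s[130:210,260:393],(400,240),interpolation=cv2.INTER_CUBIC)
C[360:600,400:]=cv2.resize(t[170:260,170:320],(400,240),interpolation=cv2.INTER_CUBIC)
cv2.imwrite('pics/c2.png',np.clip(C*1.4,0,255).astype(np.uint8))
y=np.deg2rad(19.5)
for n,p in dict(paddle=(-52.4,91.5,67.6),ptip=(-16.8-45.9,91.5,16.8+65.5),pivot=(-16.8,91.5,16.8),seat=(0,0,0),eL=(-6,140,86),eR=(-6,-140,86)).items():
    w=np.array([566,333,150])+R.from_euler('z',y).as_matrix()@p; print(n,w.round(),proj(c,w).round())
E
```

```text
time: 1.95
tool_pos: [449.8, 390.4, 273.0]
tcp_rot: [3.135, 0.672, -2.824]
contact_force: [0.8, -0.0, -0.0]
grip_width: 36.7
finger_force: 0.0
paddle [486. 402. 218.] [323. 260.]
ptip [476. 398. 232.] [323. 272.]
pivot [520. 414. 167.] [323. 230.]
seat [566. 333. 150.] [221. 228.]
eL [514. 463. 236.] [391. 315.]
eR [607. 199. 236.] [  8. 319.]
```

View pics/c2.png

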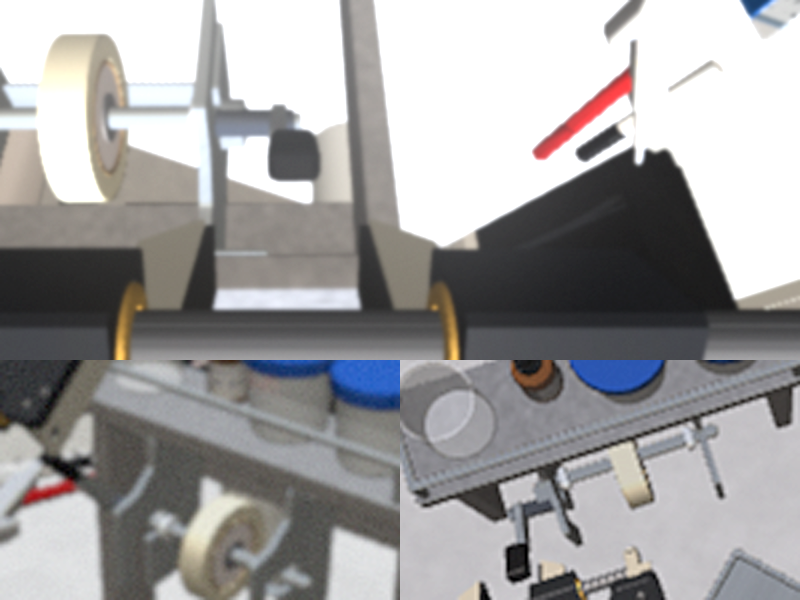

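The wrist view shows the paddle between the fingers at about (327,247) and the hub face at (234,226); in the top view the paddle is at (213,245). I fit the riser pose to these points.

```bash
cat >> h.py <<'E'
def wcam(f):
    z=np.load(f);i=dict(viewer.camera_info('wrist'));i['origin']=z['o'];return i,z['M']
E
python3 - <<'E'
from h import *
from scipy.optimize import least_squares
T=cam('top');S=cam('scene');W=wcam('w2.npz')
print('paddle W-T',tri(W,(327,247),T,(213.5,245)))
print('hubface W-S? rod at z150',onz(W,234,226.5,150))
obs=[(T,(-52.4,91.5,67.6),(213.5,245)),(W,(-52.4,91.5,67.6),(327,247)),(T,(0,-73,0),(290,195.5)),(S,(0,-73,0),(362,202.5)),(S,(0,-9.5,0),(338.75,194.25)),(S,(0,49,0),(314.3,184.3)),(W,(0,9.5,0),(234,226.5))]
f=lambda q:np.concatenate([proj(c,np.r_[q[:2],q[3]]+R.from_euler('z',q[2]).apply(p))-px for c,p,px in obs])
for fix in (0,1):
    r=least_squares(lambda q:f(np.r_[q[:3],150 if fix else q[3]]),[566,333,.33,150],loss='soft_l1');print(r.x.round(3),r.fun.reshape(-1,2).round(1).tolist())
E
```

```text
paddle W-T (array([480.52185111, 402.70994694, 210.91943484]), np.float64(0.15550534351664755))
hubface W-S? rod at z150 [559.83916487 344.03776667 150.        ]
[5.62053e+02 3.35614e+02 3.75000e-01 1.50374e+02] [[-0.3, -0.0], [-1.4, 8.3], [-1.4, -0.1], [0.0, 2.0], [-2.8, 0.6], [-1.0, 2.2], [0.6, -0.4]]
[5.62260e+02 3.35674e+02 3.75000e-01 1.50000e+02] [[-0.3, -0.1], [-1.4, 8.0], [-1.4, -0.1], [0.1, 2.1], [-2.7, 0.7], [-0.9, 2.3], [0.7, -0.6]]
```

```bash
python3 -m creep '0.0068 0.0027 -0.0133 0 0 0.0105 40;0.0068 0.0027 -0.0133 0 0 0.0105 40;0.0068 0.0027 -0.0133 0 0 0.0105 40;0.0068 0.0027 -0.0133 0 0 0.0105 40;0 0 0 0 0 0 40;0 0 0 0 0 0 40'
python3 - <<'E'
from h import *
o=readout.get_obs();c=cam('wrist');im=viewer.capture('wrist')[:,:,::-1];t=viewer.capture('top')[:,:,::-1]
cv2.imwrite('pics/w3.png',im);np.savez('w3.npz',o=c[0]['origin'],M=c[1])
C=np.zeros((340,800,3),np.uint8)
C[:,:460]=cv2.resize(im[180:350,210:440],None,fx=2,fy=2)
C[:,460:]=cv2.resize(t[170:270,170:270],(340,340),interpolation=cv2.INTER_CUBIC)
cv2.imwrite('pics/c3.png',np.clip(C*1.5,0,255).astype(np.uint8))
E
```

```text
time: 2.6
tool_pos: [475.6, 399.5, 218.5]
tcp_rot: [3.137, 0.671, -2.782]
contact_force: [-0.2, 0.2, 0.2]
grip_width: 36.9
finger_force: 0.0
```

View pics/c3.png

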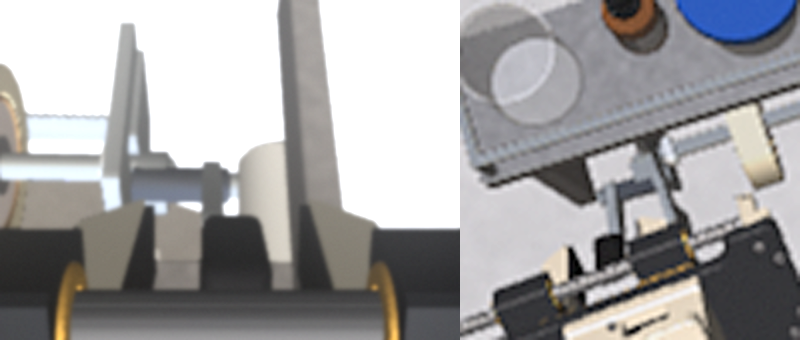

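The paddle sits nearly centred between the fingertips (crop col 235 against a finger midpoint of 227), and its end is inside the pads. Closing on it.

```bash
python3 -m creep '0 0 0 0 0 0 10;0 0 0 0 0 0 10;0 0 0 0 0 0 10;0 0 0 0 0 0 10;0 0 0 0 0 0 10'
```

```text
time: 3.12
tool_pos: [475.8, 401.2, 220.2]
tcp_rot: [3.134, 0.675, -2.782]
contact_force: [-3.8, 3.6, 1.8]
grip_width: 15.9
finger_force: 30.0
```

```bash
python3 -m creep '-0.0102 -0.0039 -0.0112 0 0 0 10;-0.0075 -0.0029 -0.0134 0 0 0 10;-0.0043 -0.0016 -0.015 0 0 0 10;-0.0009 -0.0004 -0.0156 0 0 0 10' && python3 -m creep '0.0024 0.0009 -0.0154 0 0 0 10;0.0058 0.0022 -0.0143 0 0 0 10;0.0088 0.0034 -0.0125 0 0 0 10;0.0112 0.0043 -0.010 0 0 0 10;0 0 0 0 0 0 10;0 0 0 0 0 0 10'
```

```text
time: 3.45
tool_pos: [453.0, 394.0, 170.6]
tcp_rot: [-3.132, 0.667, -2.784]
contact_force: [10.5, -20.6, 5.3]
grip_width: 15.9
finger_force: 29.9
time: 3.95
tool_pos: [477.5, 402.8, 120.7]
tcp_rot: [-3.088, 0.632, -2.788]
contact_force: [5.1, -39.3, -7.9]
grip_width: 16.0
finger_force: 30.0
```

```bash
python3 -m creep '0 0 0 0 0 0 22;0 0 0 0 0 0 22;0 0 0 0 0 0 22;0 0 0 0 0 0 22'
```

```text
time: 4.28
tool_pos: [476.4, 404.6, 121.2]
tcp_rot: [-3.091, 0.633, -2.787]
contact_force: [2.9, -32.7, -9.9]
grip_width: 20.1
finger_force: 15.6
```

```bash
python3 -m creep '0.001 -0.0025 0 0 0 0 22;0 0 0 0 0 0 22;0 0 0 0 0 0 22'
python3 - <<'E'
from h import *
o=readout.get_obs();print(o['moment'],o['joint_positions'].round(3))
s=viewer.capture('scene')[:,:,::-1];t=viewer.capture('top')[:,:,::-1];w=viewer.capture('wrist')[:,:,::-1]
C=np.zeros((600,800,3),np.uint8)
C[:300,:400]=cv2.resize(w[150:375,150:450],(400,300))
C[:300,400:]=cv2.resize(s[110:230,240:400],(400,300),interpolation=cv2.INTER_CUBIC)
C[300:,:400]=cv2.resize(t[170:290,150:310],(400,300),interpolation=cv2.INTER_CUBIC)
C[300:,400:]=cv2.resize(s,(400,300))
cv2.imwrite('pics/c4.png',np.clip(C*1.5,0,255).astype(np.uint8))
E
```

```text
time: 4.53
tool_pos: [476.5, 404.5, 121.7]
tcp_rot: [-3.093, 0.634, -2.786]
contact_force: [-0.5, -26.4, -11.1]
grip_width: 20.6
finger_force: 12.3
[-3.41702931  1.53408709 -2.50822077] [ 0.699  0.486  1.899 -0.994  0.296 -0.314]
```

View pics/c4.png

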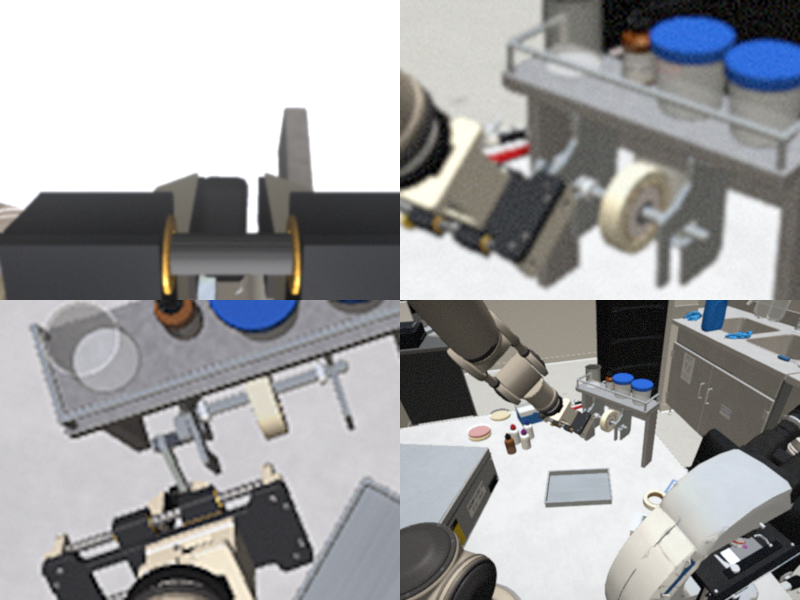

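The joints show J4 at -0.994 (limit -1), so the arm cannot quite hold the lean here. The crop shows the lever pointing forward and down with the inner finger still pressed on the paddle. I relieve that sideways before withdrawing.

```bash
python3 -m creep '0.0018 -0.0047 0 0 0 0 22;0 0 0 0 0 0 22' && python3 -m creep '0.0018 -0.0047 0 0 0 0 22;0 0 0 0 0 0 22;0 0 0 0 0 0 22'; python3 -c "
from h import *
o=readout.get_obs();print(o['moment'],o['joint_positions'].round(3))"
```

```text
time: 4.85
tool_pos: [478.8, 404.9, 125.0]
tcp_rot: [-3.097, 0.641, -2.785]
contact_force: [0.3, -15.4, -7.4]
grip_width: 20.3
finger_force: 7.0
time: 5.1
tool_pos: [481.4, 405.6, 128.8]
tcp_rot: [-3.1, 0.648, -2.783]
contact_force: [2.6, -7.7, -4.4]
grip_width: 20.3
finger_force: 3.6
[-1.00453372  0.57864466 -0.71264036] [ 0.691  0.478  1.896 -0.996  0.286 -0.323]
```

```bash
python3 -m creep '0 0 0 0 0 0 28;0 0 0 0 0 0 28;0 0 0 0 0 0 28'; python3 -c "
from h import *
o=readout.get_obs();print(o['moment'],o['joint_positions'].round(3))"
```

```text
time: 5.35
tool_pos: [481.7, 408.2, 130.4]
tcp_rot: [-3.104, 0.652, -2.782]
contact_force: [0.6, -0.5, -1.0]
grip_width: 25.4
finger_force: 0.6
[-0.20856814  0.39949576 -0.09366617] [ 0.693  0.477  1.893 -0.996  0.283 -0.323]
```

```bash
python3 -m creep '-0.014 -0.0054 0.002 0 0 0 28;-0.014 -0.0054 0.004 0 0 0 28;-0.014 -0.0054 0.006 0 0 0 28;-0.014 -0.0054 0.01 0 0 0 28;0 0 0 0 0 0 28'
python3 - <<'E'
from h import *
o=readout.get_obs();print(o['moment'],o['joint_positions'].round(3),o['contact_force'])
import json
json.dump([
 [list(map(float,o['joint_positions'])),list(map(float,o['tool_pos'])),list(map(float,o['tcp_rot']))]],open('s.json','w'))
c=cam('wrist');w=viewer.capture('wrist')[:,:,::-1];s=viewer.capture('scene')[:,:,::-1];t=viewer.capture('top')[:,:,::-1]
np.savez('w5.npz',o=c[0]['origin'],M=c[1]);cv2.imwrite('pics/w5.png',w);cv2.imwrite('pics/t5.png',t)
C=np.zeros((600,800,3),np.uint8)
C[:300,:400]=cv2.resize(w[150:375,150:450],(400,300))
C[:300,400:]=cv2.resize(s[110:230,240:400],(400,300),interpolation=cv2.INTER_CUBIC)
C[300:,:400]=cv2.resize(t[170:290,150:310],(400,300),interpolation=cv2.INTER_CUBIC)
C[300:,400:]=cv2.resize(w,(400,300))
cv2.imwrite('pics/c5.png',np.clip(C*1.5,0,255).astype(np.uint8))
E
```

```text
time: 5.77
tool_pos: [425.5, 387.5, 157.1]
tcp_rot: [-3.106, 0.647, -2.781]
contact_force: [0.9, 1.3, -0.1]
grip_width: 25.9
finger_force: 0.0
[-0.02269413  0.43132008  0.01856321] [ 0.739  0.356  2.001 -0.965  0.316 -0.319] [ 0.88429091  1.2937884  -0.09026975]
```

View pics/c5.png

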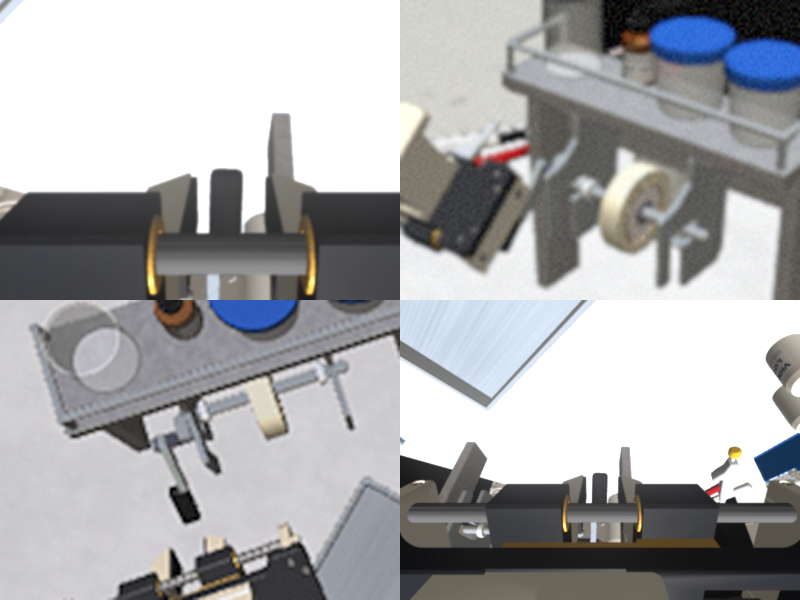

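```bash
cat > kin.py <<'E'
from h import *
from scipy.optimize import least_squares
Q=np.array([[1.128,.3427,1.525,0,1.2754,-.146],[.674,.121,2.031,-.569,.406,-.758],[.693,.477,1.893,-.996,.283,-.323],[.739,.356,2.001,-.965,.316,-.319]])
P=np.array([[153.37,501.7,244.83],[404.507,339.345,243.712],[481.7,408.2,130.4],[425.5,387.5,157.1]])
E=np.array([[-3.14,0,2.8448],[3.139,.672,-2.821],[-3.104,.652,-2.782],[-3.106,.647,-2.781]])
r=R.from_euler
def fk(q,p):
    a1,h,L2,a3,L3,L6=p
    A=r('z',q[0]);B=A*r('y',q[1]);C=B*r('y',q[2]);D=C*r('z',q[3])*r('y',q[4])*r('z',q[5])
    return A.apply([a1,0,h])+B.apply([0,0,L2])+C.apply([a3,0,L3])+D.apply([0,0,L6]),D*r('z',np.pi/2)
p0=[0,350,350,0,350,250]
res=least_squares(lambda p:np.r_[np.concatenate([fk(q,p)[0]-x for q,x in zip(Q,P)]),.05*(p-p0)],p0)
p=res.x
def ik(pos,rot,q0):
    def f(q):
        x,M=fk(q,p);return np.r_[(x-pos)/300,(rot.inv()*M).as_rotvec()]
    s=least_squares(f,q0);return s.x,np.linalg.norm(s.fun)
def rf(seat,yaw,v): return np.array([seat[0],seat[1],150])+r('z',yaw).apply(v)
def tool(yaw,lean): # tool rot: z=(sin,0,-cos) in riser frame, y=riser y
    s,c=np.sin(lean),np.cos(lean)
    return r('z',yaw)*R.from_matrix(np.array([[-c,0,s],[0,1,0],[-s,0,-c]]))
E
python3 - <<'E'
from kin import *
print(p.round(1),[ (fk(q,p)[0]-x).round(1).tolist() for q,x in zip(Q,P)])
print([np.degrees((r('xyz',e).inv()*fk(q,p)[1]).magnitude()).round(2) for q,e in zip(Q,E)])
T=cam('top');W=wcam('w5.npz')
seat=np.array([563,335]);yaw=.365
for a in (1.3,1.5,1.6,1.7,1.8,1.92):
    f=a+np.deg2rad(35); print(a,*[c_.round(0) for c_ in (proj(T,rf(seat,yaw,(-16.8-62*np.sin(f),91.5,16.8+62*np.cos(f)))),proj(T,rf(seat,yaw,(-16.8-80*np.sin(f),91.5,16.8+80*np.cos(f)))),proj(W,rf(seat,yaw,(-16.8-80*np.sin(f),91.5,16.8+80*np.cos(f)))))])
q=Q[3]
for lean in (25,30,33,36):
  L=np.deg2rad(lean);u=np.array([np.sin(L),0,-np.cos(L)])
  for d in ((0,0,0),(-23,0,4),(-23,0,-50),(-60,0,-50)):
    qq,e=ik(rf(seat,yaw,np.array(d)-31*u),tool(yaw,L),q);print(lean,d,qq.round(2),round(e,4))
E
```

```text
[ 249.  -111.5  267.4 -193.6  135.6   27.8] [[71.6, -27.2, 13.2], [3.2, -21.2, -24.1], [-0.0, -16.7, 11.4], [15.5, 4.8, 0.7]]
[np.float64(0.01), np.float64(0.05), np.float64(0.03), np.float64(0.05)]
1.3 [225. 259.] [229. 267.] [314. 302.]
1.5 [225. 257.] [229. 265.] [315. 284.]
1.6 [225. 256.] [229. 263.] [316. 278.]
1.7 [225. 254.] [228. 261.] [317. 274.]
1.8 [225. 253.] [228. 259.] [318. 271.]
1.92 [224. 250.] [227. 256.] [318. 269.]
25 (0, 0, 0) [ 0.54  0.7   1.34 -0.12  0.67 -1.31] 0.0
25 (-23, 0, 4) [ 0.55  0.56  1.58 -0.14  0.58 -1.28] 0.0
25 (-23, 0, -50) [ 0.55  0.48  1.93 -0.26  0.31 -1.16] 0.0
25 (-60, 0, -50) [ 0.56  0.33  2.15 -0.35  0.25 -1.05] 0.0
30 (0, 0, 0) [ 0.54  0.66  1.43 -0.17  0.54 -1.26] 0.0
30 (-23, 0, 4) [ 0.55  0.53  1.64 -0.21  0.47 -1.22] 0.0
30 (-23, 0, -50) [ 0.55  0.46  1.97 -0.45  0.21 -0.97] 0.0
30 (-60, 0, -50) [ 0.56  0.31  2.19 -0.66  0.16 -0.75] 0.0
33 (0, 0, 0) [ 0.55  0.63  1.48 -0.22  0.47 -1.22] 0.0
33 (-23, 0, 4) [ 0.55  0.51  1.67 -0.26  0.41 -1.17] 0.0
33 (-23, 0, -50) [ 0.55  0.45  1.99 -0.67  0.16 -0.75] 0.0
33 (-60, 0, -50) [ 0.56  0.3   2.21 -1.02  0.13 -0.39] 0.0
36 (0, 0, 0) [ 0.55  0.61  1.53 -0.28  0.4  -1.17] 0.0
36 (-23, 0, 4) [ 0.55  0.49  1.71 -0.33  0.34 -1.1 ] 0.0
36 (-23, 0, -50) [ 0.55  0.44  2.02 -1.05  0.13 -0.37] 0.0
36 (-60, 0, -50) [ 0.57  0.29  2.23 -1.53  0.12  0.12] 0.0
```

Run:
```python
s=open('kin.py').read()
s=s.replace("a1,h,L2,a3,L3,L6=p","a1,h,L2,a3,L3,L6,b=p").replace("[a1,0,h]","[a1,b,h]").replace("p0=[0,350,350,0,350,250]","p0=[0,350,350,0,350,250,70]").replace(".05*(p-p0)",".005*(p-p0)")
open('kin.py','w').write(s)
from kin import *
print(p.round(1),[ (fk(q,p)[0]-x).round(1).tolist() for q,x in zip(Q,P)])
seat=np.array([563,335]);yaw=.365
q=Q[3]
for lean in (25,30,33,36):
  L=np.deg2rad(lean);u=np.array([np.sin(L),0,-np.cos(L)])
  for d in ((0,0,0),(-23,0,4),(-23,0,-50),(-60,0,-50)):
    qq,e=ik(rf(seat,yaw,np.array(d)-31*u),tool(yaw,L),q);print(lean,d,qq.round(2),round(e,4))
```

```text
[  0.8 222.  505.3  45.8 378.8 298.5  76.2] [[0.1, -0.1, -0.0], [0.1, 0.1, 0.1], [0.1, 0.1, -0.0], [-0.3, -0.1, -0.0]]
25 (0, 0, 0) [ 0.44  0.43  1.68 -0.05  0.6  -1.46] 0.0
25 (-23, 0, 4) [ 0.44  0.39  1.74 -0.06  0.59 -1.46] 0.0
25 (-23, 0, -50) [ 0.44  0.46  1.8  -0.07  0.45 -1.44] 0.0
25 (-60, 0, -50) [ 0.44  0.41  1.89 -0.08  0.41 -1.42] 0.0
30 (0, 0, 0) [ 0.44  0.41  1.76 -0.08  0.45 -1.43] 0.0
30 (-23, 0, 4) [ 0.44  0.36  1.82 -0.09  0.44 -1.42] 0.0
30 (-23, 0, -50) [ 0.44  0.45  1.87 -0.13  0.3  -1.38] 0.0
30 (-60, 0, -50) [ 0.45  0.4   1.97 -0.17  0.26 -1.34] 0.0
33 (0, 0, 0) [ 0.44  0.4   1.81 -0.12  0.36 -1.4 ] 0.0
33 (-23, 0, 4) [ 0.44  0.35  1.86 -0.13  0.35 -1.38] 0.0
33 (-23, 0, -50) [ 0.44  0.44  1.92 -0.21  0.21 -1.3 ] 0.0
33 (-60, 0, -50) [ 0.45  0.39  2.01 -0.29  0.17 -1.21] 0.0
36 (0, 0, 0) [ 0.44  0.39  1.86 -0.17  0.27 -1.34] 0.0
36 (-23, 0, 4) [ 0.45  0.35  1.91 -0.19  0.26 -1.32] 0.0
36 (-23, 0, -50) [ 0.45  0.44  1.97 -0.43  0.12 -1.08] 0.0
36 (-60, 0, -50) [ 0.46  0.4   2.06 -0.71  0.08 -0.78] 0.0
```

Lever reads about 1.85 rad in the top view (paddle at (223,251)). The kinematic model now fits to 0.3 mm; a lean of 34° at the seat keeps J5 in range. Now I check the roll's lateral position numerically.

```bash
cat > roll.py <<'E'
from kin import *
def bbox(img,roi):
    h=cv2.cvtColor(img,cv2.COLOR_BGR2HSV);m=cv2.inRange(h,(15,30,90),(40,130,255));z=np.zeros_like(m);x0,y0,x1,y1=roi;z[y0:y1,x0:x1]=m[y0:y1,x0:x1]
    n,l,s,c=cv2.connectedComponentsWithStats(z);k=1+np.argmax(s[1:,4]);return s[k],c[k],l==k
def pb(c,seat,yaw,cen=(0,0,0)):
    a=np.linspace(0,2*np.pi,72);q=[proj(c,rf(seat,yaw,np.array(cen)+[37.5*np.cos(t),y,37.5*np.sin(t)])) for y in(-9.5,9.5) for t in a];q=np.array(q)
    return q.min(0).round(1),q.max(0).round(1)
E
python3 - <<'E'
from roll import *
seat=np.array([563,335]);yaw=.365
for n,c,roi in (('w1',wcam('w1.npz'),(240,230,300,285)),('w2',wcam('w2.npz'),(180,175,260,275)),('s2',cam('scene'),(300,165,370,220)),('t5',cam('top'),(235,190,275,235))):
    if 1:
        im=cv2.imread(f'pics/{n}.png')
        s,cc,_=bbox(im,roi);print(n,'mask x',s[0],s[0]+s[2],'y',s[1],s[1]+s[3],'area',s[4],'pred',*pb(c,seat,yaw))
o=readout.get_obs()
t=tool(yaw,np.deg2rad(34));print('rotvec',(t*r('xyz',o['tcp_rot']).inv()).as_rotvec().round(3))
u=np.array([.559,0,-.829])
for d in (101,31): 
    w=rf(seat,yaw,-d*u);print(d,w.round(1),(w-o['tool_pos']).round(1))
E
```

```text
w1 mask x 251 283 y 252 285 area 797 pred [248.6 248.6] [283.6 326.9]
w2 mask x 199 244 y 188 272 area 1666 pred [195.1 183.2] [245.1 269.5]
s2 mask x 319 348 y 177 207 area 222 pred [318.3 174.9] [346.6 212.2]
t5 mask x 253 264 y 215 224 area 67 pred [243.7 188.7] [266.3 227.1]
rotvec [0.008 0.06  0.026]
101 [510.3 314.8 233.7] [ 82.8 -73.1  77.8]
31 [546.8 328.8 175.7] [119.4 -59.1  19.8]
```

```bash
python3 -m creep '0.0106 -0.009 0.0096 0.001 0.0075 0.0033 49;0.0106 -0.009 0.0096 0.001 0.0075 0.0033 49;0.0106 -0.009 0.0096 0.001 0.0075 0.0033 49;0.0106 -0.009 0.0096 0.001 0.0075 0.0033 49;0.0106 -0.009 0.0096 0.001 0.0075 0.0033 49;0.0106 -0.009 0.0096 0.001 0.0075 0.0033 49;0.0106 -0.009 0.0096 0.001 0.0075 0.0033 49;0.0106 -0.009 0.0096 0.001 0.0075 0.0033 49' && python3 -m creep '0 0 0 0 0 0 49;0 0 0 0 0 0 49'
python3 - <<'E'
from roll import *
o=readout.get_obs();c=cam('wrist');im=viewer.capture('wrist')[:,:,::-1].copy();s=viewer.capture('scene')[:,:,::-1].copy();t=viewer.capture('top')[:,:,::-1].copy()
print(o['tool_pos'],o['joint_positions'].round(2),o['contact_force'].round(1))
seat=np.array([565.5,336]);yaw=.365
for n,i_,k,roi in (('w',im,c,(285,180,365,285)),('s',s,cam('scene'),(300,165,370,220)),('t',t,cam('top'),(235,190,275,235))):
    b,cc,_=bbox(i_,roi);print(n,'x',b[0],b[0]+b[2],'y',b[1],b[1]+b[3],b[4],'pred',*pb(k,seat,yaw))
tt=tool(yaw,np.deg2rad(34));print('rotvec',(tt*r('xyz',o['tcp_rot']).inv()).as_rotvec().round(3))
M=r('xyz',o['tcp_rot']);print('seat in tool',M.inv().apply(np.r_[seat,150]-o['tool_pos']).round(1))
u=np.array([.559,0,-.829]);print('to grasp',(rf(seat,yaw,-31*u)-o['tool_pos']).round(1))
C=np.zeros((600,800,3),np.uint8)
C[:360,:480]=cv2.resize(im,(480,360))
C[:300,480:]=cv2.resize(s[110:224,270:392],(320,300),interpolation=cv2.INTER_CUBIC)
C[360:,:400]=cv2.resize(t[160:250,180:330],(400,240),interpolation=cv2.INTER_CUBIC)
C[300:,480:]=cv2.resize(im[190:290,270:377],(320,300),interpolation=cv2.INTER_CUBIC)
cv2.imwrite('pics/c6.png',np.clip(C*1.5,0,255).astype(np.uint8))
E
```

```text
time: 6.58
tool_pos: [513.1, 314.6, 232.3]
tcp_rot: [-3.14, 0.591, -2.777]
contact_force: [0.2, 0.1, 0.4]
grip_width: 44.8
finger_force: 0.0
time: 6.75
tool_pos: [512.9, 314.4, 232.1]
tcp_rot: [-3.14, 0.592, -2.779]
contact_force: [0.4, -0.2, -0.5]
grip_width: 45.1
finger_force: 0.0
[512.92586958 314.44572663 232.10544665] [ 0.45  0.26  1.85 -0.11  0.45 -1.4 ] [ 0.4 -0.2 -0.5]
w x 313 344 y 204 252 1191 pred [311.7 201.8] [341.8 304.2]
s x 319 337 y 185 206 164 pred [319.1 174.3] [347.3 211.6]
t x 253 264 y 215 224 67 pred [243.2 187.5] [265.8 225.9]
rotvec [ 0.002 -0.001  0.003]
seat in tool [-1.3  1.7 99.8]
to grasp [ 36.4  15.4 -56.4]
```

View pics/c6.png

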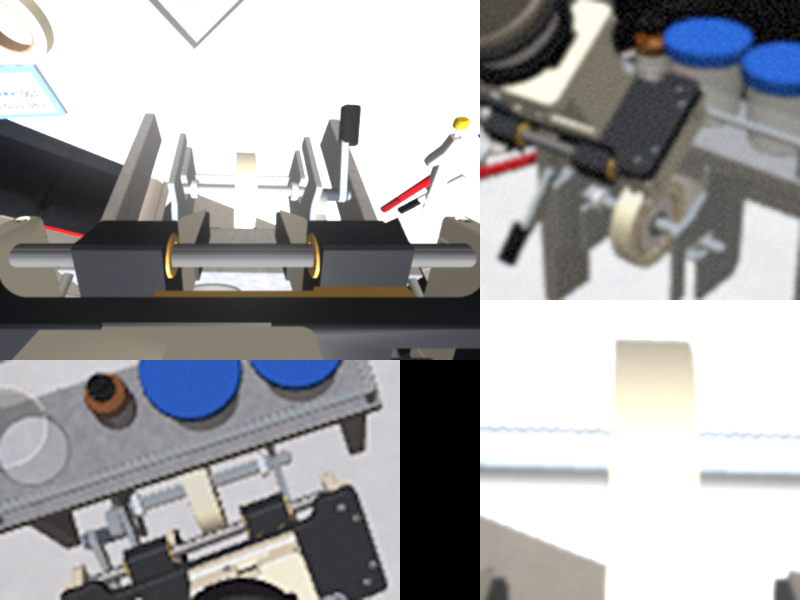

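The lever is clearly open, with the paddle at (464,167) in the wrist view. The roll is centred at column 328, about 2.5 mm towards +y of the tool's midline, so I correct by that and descend along the tool axis.

```bash
python3 -m creep '0.0056 0.0026 -0.0093 0 0 0 49;0.0056 0.0026 -0.0093 0 0 0 49;0.0056 0.0026 -0.0093 0 0 0 49;0.0056 0.0026 -0.0093 0 0 0 49;0 0 0 0 0 0 49' && python3 -m creep '0.0056 0.0026 -0.0093 0 0 0 49;0.0056 0.0026 -0.0093 0 0 0 49;0 0 0 0 0 0 49;0 0 0 0 0 0 49'
python3 - <<'E'
from roll import *
o=readout.get_obs();c=cam('wrist');im=viewer.capture('wrist')[:,:,::-1].copy()
cv2.imwrite('pics/w7.png',im)
b,cc,_=bbox(im,(285,120,365,285));print(b)
for row in range(b[1]+3,b[1]+b[3],8):
    x=np.where(_[row])[0];print(row,x.min(),x.max(),end=' | ')
M=r('xyz',o['tcp_rot']);print('seat in tool',M.inv().apply(np.r_[565.5,336,150]-o['tool_pos']).round(1),o['joint_positions'].round(2))
E
```

```text
time: 7.32
tool_pos: [534.1, 325.4, 191.5]
tcp_rot: [-3.139, 0.587, -2.776]
contact_force: [-1.1, -1.1, 0.2]
grip_width: 44.8
finger_force: 0.0
time: 7.65
tool_pos: [545.3, 330.5, 175.3]
tcp_rot: [-3.14, 0.59, -2.776]
contact_force: [0.0, 0.5, -0.3]
grip_width: 45.2
finger_force: 0.0
[ 302  229   41   56 2119]
232 306 338 | 240 305 340 | 248 304 340 | 256 304 341 | 264 303 342 | 272 303 342 | 280 302 342 | seat in tool [-3.2 -2.  32.6] [ 0.45  0.39  1.83 -0.14  0.34 -1.37]
```

Centred (column 322 against about 324), no contact force. Gripping the roll.

```bash
python3 -m creep '0 0 0 0 0 0 5;0 0 0 0 0 0 5;0 0 0 0 0 0 5;0 0 0 0 0 0 5;0 0 0 0 0 0 5;0 0 0 0 0 0 5'
```

```text
time: 8.2
tool_pos: [545.3, 330.5, 176.6]
tcp_rot: [-3.14, 0.592, -2.777]
contact_force: [-2.3, -1.7, 2.8]
grip_width: 18.5
finger_force: 29.8
```

```bash
python3 -m creep '0 0 0.003 0 0 0 5;0 0 0 0 0 0 5;-0.0036 -0.0014 0 0 0 0 5;-0.0036 -0.0014 0 0 0 0 5;-0.0036 -0.0014 0 0 0 0 5;0 0 0 0 0 0 5' && python3 -m creep '-0.0036 -0.0014 0 0 0 0 5;-0.0036 -0.0014 0 0 0 0 5;-0.0036 -0.0014 0 0 0 0 5;0 0 0 0 0 0 5;0 0 0 0 0 0 5'
```

```text
time: 8.7
tool_pos: [533.7, 326.1, 179.1]
tcp_rot: [-3.14, 0.591, -2.776]
contact_force: [-0.8, -0.6, -2.1]
grip_width: 18.2
finger_force: 29.8
time: 9.12
tool_pos: [523.5, 322.1, 179.3]
tcp_rot: [-3.14, 0.591, -2.776]
contact_force: [-0.8, 0.3, -2.4]
grip_width: 18.3
finger_force: 29.8
```

```bash
python3 -m creep '0.0005 0.0002 -0.007 -0.0071 0.0187 0 5;0.0005 0.0002 -0.007 -0.0071 0.0187 0 5;0.0005 0.0002 -0.007 -0.0071 0.0187 0 5;0 0 0 0 0 0 5'; python3 -c "
from h import *
o=readout.get_obs();print(o['joint_positions'].round(3),o['moment'])"
```

```text
time: 9.45
tool_pos: [525.3, 322.6, 156.5]
tcp_rot: [-3.14, 0.528, -2.777]
contact_force: [-0.8, 0.3, -2.3]
grip_width: 18.8
finger_force: 29.8
[ 0.448  0.399  1.85  -0.121  0.369 -1.386] [-0.12778564  0.57190769  0.07443636]
```

```bash
python3 -m creep '0.0005 0.0002 -0.007 -0.0071 0.0187 0 5;0.0005 0.0002 -0.007 -0.0071 0.0187 0 5;0.0005 0.0002 -0.007 -0.0071 0.0187 0 5;0.0005 0.0002 -0.007 -0.0071 0.0187 0 5;0 0 -0.007 0 0 0 5;0 0 -0.002 0 0 0 5;0 0 0 0 0 0 5;0 0 0 0 0 0 5'; python3 -c "
from h import *
o=readout.get_obs();print(o['joint_positions'].round(3),o['moment'])"
```

```text
time: 10.12
tool_pos: [527.7, 323.8, 121.6]
tcp_rot: [-3.14, 0.453, -2.777]
contact_force: [1.6, -0.3, 0.6]
grip_width: 18.4
finger_force: 29.8
[ 0.444  0.469  1.816 -0.091  0.407 -1.416] [ 0.05467976  0.28057287 -0.08061142]
```

Run:
```python
from roll import *
o=readout.get_obs();c=cam('wrist');im=viewer.capture('wrist')[:,:,::-1].copy();s=viewer.capture('scene')[:,:,::-1].copy()
print(o['contact_force'],o['grip_width'])
seat=np.array([565.5,336]);yaw=.365
b,_,_=bbox(im,(280,90,370,290));print('w',b,*pb(c,seat,yaw,(-23,0,-57)),'still',*pb(c,seat,yaw,(-23,0,0)))
b,_,_=bbox(s,(300,165,380,250));print('s',b,*pb(cam('scene'),seat,yaw,(-23,0,-57)),'still',*pb(cam('scene'),seat,yaw,(-23,0,0)))
C=np.hstack([cv2.resize(im,(480,360)),cv2.resize(s[130:260,260:376],(320,360),interpolation=cv2.INTER_CUBIC)]);cv2.imwrite('pics/c8.png',np.clip(C*1.3,0,255).astype(np.uint8))
```

```text
[ 1.5639449  -0.26853412  0.64079722] 18.442127858225977
w [ 303  226   43   64 2426] [298.7 224.6] [341.7 364.6] still [289.  307.7] [348.8 508.1]
s [314 217  11  18 135] [312.9 202.4] [340.8 238.6] still [312.2 178.9] [341.2 216.7]
```

Run:
```python
from kin import *
o=readout.get_obs();q=o['joint_positions'];yaw=.365
M=r('xyz',o['tcp_rot']);L=np.deg2rad(26)
print('lean now',np.degrees(np.arccos(-M.as_matrix()[2,2])))
ax=o['tool_pos']+32.5*M.as_matrix()[:,2];print('axis',ax.round(1))
for lean in (0,5,12):
    L=np.deg2rad(lean);t=tool(yaw,L);u=t.as_matrix()[:,2]
    for z in (93,41):
        tgt=np.array([393.5,245,z])-32.5*u;qq,e=ik(tgt,t,q);print(lean,z,qq.round(2),round(e,4),'delta',(tgt-o['tool_pos']).round(1),(t*M.inv()).as_rotvec().round(3))
```

```text
lean now 25.91481026469438
axis [540.8 328.7  92.3]
0 93 [ 0.39  0.37  1.86  0.    0.91 -1.54] 0.0 delta [-134.   -78.7    3.9] [-0.16   0.423  0.001]
0 41 [ 0.39  0.46  1.91  0.    0.77 -1.54] 0.0 delta [-134.   -78.7  -48.1] [-0.16   0.423  0.001]
5 93 [ 0.39  0.33  1.93 -0.    0.79 -1.54] 0.0 delta [-136.6  -79.7    3.8] [-0.129  0.341  0.001]
5 41 [ 0.39  0.42  1.98 -0.    0.65 -1.54] 0.0 delta [-136.6  -79.7  -48.2] [-0.129  0.341  0.001]
12 93 [ 0.4   0.28  2.03 -0.01  0.62 -1.53] 0.0 delta [-140.3  -81.1    3.2] [-0.086  0.227  0.001]
12 41 [ 0.4   0.38  2.09 -0.01  0.46 -1.53] 0.0 delta [-140.3  -81.1  -48.8] [-0.086  0.227  0.001]
```

```bash
python3 -m creep '-0.0168 -0.0064 0 0 0 0 5;-0.0168 -0.0064 0 0 0 0 5;-0.0168 -0.0064 0 0 0 0 5;0 0 0 0 0 0 5' && python3 -m creep '-0.0108 -0.0076 0.0005 -0.0161 0.0426 0 5;-0.0108 -0.0076 0.0005 -0.0161 0.0426 0 5;-0.0108 -0.0076 0.0005 -0.0161 0.0426 0 5;-0.0108 -0.0076 0.0005 -0.0161 0.0426 0 5;-0.0108 -0.0076 0.0005 -0.0161 0.0426 0 5;-0.0108 -0.0076 0.0005 -0.0161 0.0426 0 5;-0.0108 -0.0076 0.0005 -0.0161 0.0426 0 5;-0.0108 -0.0076 0.0005 -0.0161 0.0426 0 5' && python3 -m creep '0 0 0 0 0 0 5;0 0 0 0 0 0 5'
python3 - <<'E'
from kin import *
o=readout.get_obs();M=r('xyz',o['tcp_rot']);print('axis',(o['tool_pos']+32.5*M.as_matrix()[:,2]).round(1),o['joint_positions'].round(2))
im=viewer.capture('scene')[:,:,::-1];t=viewer.capture('top')[:,:,::-1]
cv2.imwrite('pics/s9.png',im);cv2.imwrite('pics/t9.png',t)
E
```

```text
time: 10.55
tool_pos: [472.7, 302.8, 119.6]
tcp_rot: [-3.139, 0.445, -2.776]
contact_force: [-0.2, 0.6, -3.4]
grip_width: 18.2
finger_force: 29.8
time: 11.22
tool_pos: [390.1, 243.3, 125.3]
tcp_rot: [-3.142, 0.085, -2.777]
contact_force: [-0.2, 0.2, -2.4]
grip_width: 18.7
finger_force: 29.8
time: 11.38
tool_pos: [391.1, 243.8, 125.3]
tcp_rot: [-3.142, 0.089, -2.777]
contact_force: [0.5, 0.5, -1.8]
grip_width: 18.3
finger_force: 29.8
axis [393.8 244.8  92.9] [ 0.39  0.33  1.93 -0.    0.79 -1.54]
```

Held over the tray's centre. Lowering, with small steps at the end while watching the force.

```bash
python3 -m creep '0 0 -0.01 0 0 0 5;0 0 -0.01 0 0 0 5;0 0 -0.01 0 0 0 5;0 0 -0.01 0 0 0 5;0 0 -0.005 0 0 0 5;0 0 0 0 0 0 5;0 0 0 0 0 0 5' && for i in 1; do python3 -m creep '0 0 -0.002 0 0 0 5;0 0 0 0 0 0 5'; python3 -m creep '0 0 -0.002 0 0 0 5;0 0 0 0 0 0 5'; python3 -m creep '0 0 -0.002 0 0 0 5;0 0 0 0 0 0 5'; done
```

```text
time: 12.07
tool_pos: [390.6, 243.7, 80.3]
tcp_rot: [-3.141, 0.087, -2.777]
contact_force: [0.2, -0.1, -1.8]
grip_width: 18.1
finger_force: 29.8
time: 12.23
tool_pos: [390.7, 243.7, 78.5]
tcp_rot: [-3.142, 0.088, -2.777]
contact_force: [-0.4, 0.1, -2.9]
grip_width: 18.3
finger_force: 29.8
time: 12.4
tool_pos: [390.5, 243.6, 76.3]
tcp_rot: [-3.141, 0.087, -2.777]
contact_force: [0.6, -0.2, -2.6]
grip_width: 18.2
finger_force: 29.8
time: 12.57
tool_pos: [390.7, 243.7, 74.4]
tcp_rot: [-3.142, 0.088, -2.777]
contact_force: [0.3, -0.8, -1.3]
grip_width: 18.4
finger_force: 29.8
```

```bash
python3 -m creep '0 0 -0.0015 0 0 0 5;0 0 0 0 0 0 5'; python3 -m creep '0 0 -0.0015 0 0 0 5;0 0 0 0 0 0 5'; python3 -m creep '0 0 -0.0015 0 0 0 5;0 0 0 0 0 0 5'
```

```text
time: 12.73
tool_pos: [391.6, 244.2, 74.1]
tcp_rot: [3.141, 0.09, -2.777]
contact_force: [-2.5, -0.7, 11.9]
grip_width: 18.0
finger_force: 29.8
time: 12.9
tool_pos: [392.9, 244.7, 73.9]
tcp_rot: [3.141, 0.094, -2.777]
contact_force: [-1.9, 0.1, 20.8]
grip_width: 18.5
finger_force: 29.9
time: 13.07
tool_pos: [394.2, 245.3, 73.5]
tcp_rot: [3.141, 0.098, -2.777]
contact_force: [-3.0, -0.6, 29.2]
grip_width: 18.5
finger_force: 30.0
```

```bash
python3 -m creep '0 0 0.0025 0 0 0 5;0 0 0.0015 0 0 0 5;0 0 0 0 0 0 5' && python3 -m creep '0 0 0 0 0 0 21;0 0 0 0 0 0 22;0 0 0 0 0 0 24;0 0 0 0 0 0 28;0 0 0 0 0 0 36;0 0 0 0 0 0 49;0 0 0 0 0 0 49;0 0 0 0 0 0 49'
```

```text
time: 13.32
tool_pos: [390.3, 243.5, 73.9]
tcp_rot: [-3.141, 0.087, -2.777]
contact_force: [0.4, 0.1, -1.7]
grip_width: 18.4
finger_force: 30.0
time: 13.98
tool_pos: [390.4, 243.6, 73.7]
tcp_rot: [-3.141, 0.087, -2.777]
contact_force: [-0.1, -0.2, 0.1]
grip_width: 44.2
finger_force: 0.0
```

Retract along the tool axis, then take the final look.

```bash
python3 -m creep '-0.0008 -0.0003 0.01 0 0 0 49;-0.0016 -0.0006 0.02 0 0 0 49;-0.0024 -0.0009 0.03 0 0 0 49;-0.0024 -0.0009 0.03 0 0 0 49;-0.02 0 0.03 0 0 0 49;-0.03 0 0.03 0 0 0 49;-0.03 0 0.02 0 0 0 49;0 0 0 0 0 0 49' && python3 -m creep '0 0 0 0 0 0 49;0 0 0 0 0 0 49;0 0 0 0 0 0 49;0 0 0 0 0 0 49;0 0 0 0 0 0 49;0 0 0 0 0 0 49'
python3 - <<'E'
from roll import *
s=viewer.capture('scene')[:,:,::-1].copy();t=viewer.capture('top')[:,:,::-1].copy()
C=np.zeros((400,800,3),np.uint8)
C[:,:400]=cv2.resize(s[130:350,200:420],(400,400),interpolation=cv2.INTER_CUBIC);C[:,400:]=cv2.resize(t[160:380,200:420],(400,400),interpolation=cv2.INTER_CUBIC)
cv2.imwrite('pics/c10.png',np.clip(C*1.4,0,255).astype(np.uint8))
b,cc,_=bbox(s,(230,260,345,335));print(b,cc,onz(cam('scene'),*cc,41))
s2=viewer.capture('scene')[:,:,::-1].copy();print(bbox(s2,(230,260,345,335))[:2])
E
```

```text
time: 14.65
tool_pos: [301.0, 241.2, 246.8]
tcp_rot: [3.14, 0.092, -2.776]
contact_force: [0.5, 0.5, 0.3]
grip_width: 45.5
finger_force: 0.0
time: 15.15
tool_pos: [304.0, 240.7, 242.5]
tcp_rot: [-3.141, 0.085, -2.778]
contact_force: [-0.8, -0.8, 0.5]
grip_width: 45.0
finger_force: 0.0
[271 272  31  36 383] [284.35509138 291.18015666] [386.6988763  238.31911873  41.        ]
(array([271, 273,  31,  35, 370], dtype=int32), array([284.34864865, 291.35675676]))
```

View pics/c10.png

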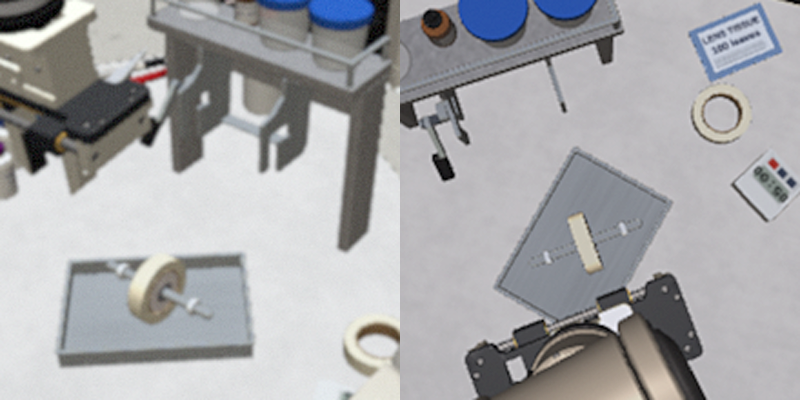

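The roll stands at rest near the middle of the tray (top crop (585,242)). The lever is open, the spare roll and timer are where they were, and the gripper is clear.

```bash
python3 -c "
from plant import order
print(order.close_job())"
```

```text
the job is handed in; nothing more can be done
None
```

The job is handed in: the lever was left open (about 1.85 rad in the top view), the roll and spindle are standing still in the middle of the tray, and the spare roll and timer look undisturbed; the hand-in gave no pass or fail result.

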